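# Set the ratchet pawl to tighten and clamp the ball half

## Task

The leather ball half lies loose in the cam lock fixture and its ratchet handle is still set to loosen. Gently flip the small pawl lever over to the tightening side (clockwise seen from above), then work the handle to and fro by its upright grip until the jaw holds the ball half firm against the V block: snug, but never crushed. Do not touch the ball half itself, leave the other things on the bench where they are, and let go of everything at the end.

Things in the scene. Friction and masses are not known exactly. Their poses are not given: they have to be found in the camera images.
- fixture: Steel cam lock fixture fixed to the bench: plate 130 x 320 x 18 mm, round column, toothed ratchet wheel on top (72 mm across, 16 teeth, z 68 to 80 mm). Origin on the bench under the spindle axis; +y runs from the spindle past moving jaw and ball half to the V block; plate spans x -65 to 65, y -65 to 255 mm. The handle lies along its -x (towards the robot) when joint handle is 0.
- spindle_axis (a point): Point on the upright spindle axis, in the middle of the ratchet wheel, 74 mm above the bench.
- knob (a point): Centre of the handle's upright round wooden grip: 24 mm diameter, 60 mm tall, from 66 to 126 mm above the bench, on a flat steel bar (20 mm wide, z 58 to 66 mm), 165 mm from the spindle axis. It is fixed to the bar but round, so a pinch may turn about it.
- handle (a joint): Handle angle about the spindle, rad, positive clockwise from above; hard stops at -0.7 and 0.7. Pawl on tighten: clockwise strokes turn the wheel (after up to 0.4 rad of free travel, about 1 N, while the pawl drops behind a tooth), anticlockwise it clicks back freely (1 to 3 N at the grip). Pawl on loosen: the other way round. One stroke is seldom enough.
- pawl (a joint): Pawl lever angle relative to the handle, rad, positive clockwise from above, -0.38 to 0.38, over-centre spring: it snaps away from 0 and stays. Negative (-0.19 to -0.38, paddle leaning anticlockwise) = loosen, as at the start; positive (0.19 to 0.38, paddle leaning clockwise) = tighten. About 1 N sideways on the paddle flips it; more than about 1.5 N there also swings the handle.
- spindle (a joint): Turn of the ratchet wheel and cam, rad, 0 at the start, clockwise (tightening) positive, -0.3 to 2.2. It advances the moving jaw by 25 mm per rad, and stays where it is left, clamped or not.
- jaw_face (a point): Centre of the moving jaw's rubber face (60 mm wide, 30 mm tall), 36 mm above the bench. It moves along the fixture's +y. The pad gives about 1 mm per 16 N.
- jaw_pad: The moving jaw's rubber pad, 8 mm thick. Clamping is felt as push along the grip's path: about 10.5 N moving (7 to 8 N just after stopping) while the wheel turns and the jaw is free or slides the ball half, then it climbs: 14 N moving (11 N stopped) just firm, 16 to 18 N (13 to 14.5 stopped) right, 20 N crushing. First touch to right: some 25 mm of grip travel; pulling back loosens nothing.
- back_jaw: Fixed steel V block at the far end of the nest; origin at bench height under the inner corner of the V, wings 36 mm long at 25 degrees to the fixture's x, opening towards the spindle. Its place along the plate differs, and leather packing of unknown thickness (3 to 9 mm) lines the V, so where the ball half seats cannot be computed closely: it must be felt.
- ball_half: Half of a leather-covered ball lying flat side down on the plate: 72 mm diameter, 37 mm high; origin at the centre of its underside, 18 mm above the bench. It slides loose until clamped. Clamped right, the jaw presses it with about 35 to 50 N; below 22 N it is not firm, above 62 N it is crushed. Do not touch it with the robot.
- mallet: Black rubber mallet with a wooden handle lying on the bench, head 60 x 90 mm. Bystander.
- crease_stick: Flat bone crease stick, 172 x 22 x 6 mm. Bystander.
- ring_gauge: Flat copper ring gauge, 92 mm outside, 73 mm inside, 10 mm high, lying beside the fixture. Bystander.
- cork_a: Cork core, 49 mm across, 42 mm high, beside the fixture. Bystander.
- cork_b: Second cork core, the same. Bystander.
- spare_half: Another ball half lying on the bench outside the fixture. Bystander.
- wax_tin: Round flat tin, 71 mm across, 26 mm high. Bystander.
- pawl_paddle: Upright thumb paddle of the pawl lever: steel fin 9 mm thick, 20 mm long along the lever, 36 mm tall, origin at its centre 94 mm above the bench (foot 76, top 112 mm). It stands above the handle's bar (top 66 mm). Lever pivot 62 mm from the spindle axis, paddle 44 mm further out; it leans 8 to 16 mm to either side of the handle's centre line. Push it with less than 15 N.
Things that resemble listed ones, but are neither listed nor needed, are in the scene too. Leave any blue or yellow look-alike of the ball_half alone.

How it is judged:
On the way, in this order (a step that is already met when the one before it is completed fails the run):
1. the pawl lever is flipped to tighten while the jaw has not advanced (value of joint pawl above 0.1 rad and value of joint spindle below 0.25 rad), for 0.1 s.
2. the jaw pad presses the ball half with more than 22 N (contact force between jaw_pad and ball_half above 22 N), for 0.2 s.
At the end, for the whole second after the job is handed in: The pawl lever is on the tighten side (joint above 0.1 rad), the ball half lies flat (within 0.12 rad) and at rest, clamped by the jaw pad with 22 to 62 N, and the handle is released and at rest (value of joint pawl above 0.1 rad and contact force between jaw_pad and ball_half between 22 and 62 N and angle between ball_half's own z axis and vertical below 0.12 rad and linear speed of ball_half below 0.01 m/s and velocity of joint handle between -0.05 and 0.05 rad/s); the robot touches nothing.
It fails at once if the ball half is crushed: more than 65 N from the jaw pad (contact force between jaw_pad and ball_half above 65 N).
It fails at once if the pawl lever is pushed with more than 15 N (contact force between the fingers and pawl_paddle above 15 N).
It fails at once if the robot touches the ball half (contact force between any of the arm, the fingers and ball_half above 0.5 N).
It fails at once if a bystander is moved more than 20 mm (distance of any of mallet, crease_stick, ring_gauge, cork_a, cork_b, spare_half, wax_tin from where it was at the start of the episode above 0.02 m).
It also fails if it takes over 70 s, if anything falls off the work surface, if the arm or the gripper's body presses on something with over 40 N, if the wrist force passes 120 N, or if a joint passes its speed limit or range.

## Robot

A 7-joint arm with a two-finger parallel gripper is mounted at the origin on the work surface. World frame = base frame: x ahead of the robot, y to its left, z up, the work surface at z = 0. Lengths are in m, angles in rad, forces in N, time in s.
With the tool pointing down it reaches from about 0.35 to 0.9 m from the base axis. Payload 19.9 kg.
Tool frame: the origin (TCP) lies between the finger pads; the fingertips stand 25 mm ahead of it and the grasp point (between the pads) lies 6 mm ahead of it; y points along the fingers, x is the direction in which the jaws open and shut, and the axes are right-handed (so a half turn about y gives the same grasp; the last joint's range is limited). The gripper opens to 94 mm and grips with 3 to 60 N. Pads are 16 mm wide; open, the fingers measure 119 mm over their backs; the gripper's body (75 mm by 177 mm) begins 78 mm behind the grasp point.
Start: joints at [-1.353, 0.417, -0.01, 1.614, 0.005, 1.111, -0.053], TCP at [0.16, 0.604, 0.23] pointing down, gripper open.
Joint ranges: [-2.81, 2.81], [-0.39, 2.02], [-1.27, 1.25], [0.06, 2.57], [-1.19, 4.33], [0.19, 2], [-2.82, 2.82]. Speed limits (rad/s): [1.89, 1.89, 2.39, 2.39, 3.01, 3.01, 3.01].

## Interface

Orientations are given as a unit quaternion [x, y, z, w].
In Python, from cell import sensors, eyes, order gives the robot as it stands.
- The arm moves only by the tool jog_arm, never from a script. Its arguments are lists of equal length, an entry for each row: "delta_pos": the shift along the world's x, y, z in m, a list of three; "yaw": the turn about the world's z in rad. In form: {"delta_pos": [[x, y, z], ...], "yaw": [yaw, ...]}. A call has 1 to 5 rows; each row is the pose to reach, as a shift and turn from the pose commanded when the call began; what a row does not reach only later rows make up. A row lasts 1/10 s, in which the tool goes at most 50 mm and 8.59 degrees, less where a joint would pass 70% of its speed; a pose out of reach is approached as far as the arm can. A call with a gripper value outside its range is refused whole. "gripper" is the finger opening in m, from 0 to 0.094, set as the call begins (left out, the last holds). The fingers move at their own pace and stop on an object; "grip_force" is the grip in N (left out, the last holds). Time passes only in rows, so rows that repeat a pose let the fingers close. It gives the time, the measured TCP pose, the force and the opening at its end, in the units of the state.
- sensors.get_state(): the state, without advancing time (a new reading comes with each control period).
- eyes.camera(name): name is "side" or "top" or "wrist"; returns the picture (384x512x3 uint8, blue, green, red); there is no depth.
- eyes.camera_info(name): a dict with "fov_y" (degrees; the focal length in pixels is half the picture's height over the tangent of half this angle, whatever the lens; pixels are square), "cx", "cy" (the principal point, pixels), "extrinsics" (4x4, takes a point from world to camera coordinates). Camera axes: x right, y down, z forward; pixel columns grow to the right and rows downward; lengths in m; the calibration is good to about 2 mm. The wrist camera is an equidistant fisheye: a pixel r from the principal point sees the ray r / f radians off the axis. A picture is of the moment at which its call begins: read the wrist's pose just before it. camera_info takes no time and is no camera call; for the wrist camera it gives the pose at the moment of the call.
- order.job_done(): hands the job in, once; it reports no verdict.
The state is a dict: "t": time; "joint_pos": joint angles; "qvel": joint speeds; "effort": joint torques, N m; "eef_pos": TCP position; "tool_rot": TCP orientation; "ft_force": force on the tool from outside, world axes, zero at the start; "moment": the same for the moment, N m; "gripper_width": finger opening in m.
Only numpy, scipy, OpenCV 4.12 (cv2) and the standard library are available. Lean on these libraries where they do the work, as an engineer would, in place of code of your own. Each camera call takes 0.05 s, during which the arm holds its last target.

## Working session

There is one attempt and no reset: what is moved stays moved. The work goes in short steps, Python scripts to look and compute and a tool call to move; the robot and the scene stay as the last step left them, time stands still between calls to the robot, and variables do not carry over. Pictures are saved under pics/ and viewed, and the job is handed in when it is done.

Besides the shell and the picture viewer there is one more tool, called after ">>>" as name([rows], argument=value, ...), one row to a line, values as JSON. jog_arm: Moves the arm, as the interface text tells. Its arguments: {"type":"object","properties":{"delta_pos":{"type":"array"},"yaw":{"type":"array"},"gripper":{"type":"number"},"grip_force":{"type":"number"}},"required":["delta_pos","yaw"]}

```bash
mkdir -p pics; ls
python3 - <<'E'
from cell import sensors, eyes
import cv2
s=sensors.get_state(); print({k:(v if not hasattr(v,'__len__') else [round(float(x),4) for x in v]) for k,v in s.items()})
for n in ("side","top"):
    im=eyes.camera(n); cv2.imwrite(f"pics/{n}0.png",im)
    i=eyes.camera_info(n); print(n,i)
E
```

```text
pics
{'t': 0.0, 'joint_pos': [-1.3535, 0.418, -0.0103, 1.6141, 0.0047, 1.1107, -0.053], 'qvel': [-0.0021, -0.0003, 0.0003, -0.0016, 0.0013, -0.0012, -0.001], 'effort': [0.0008, -85.1264, 0.639, -42.5985, -0.0489, 0.0188, 0.0001], 'eef_pos': [0.1599, 0.6039, 0.2298], 'tool_rot': [0.5606, 0.431, -0.4316, -0.56], 'ft_force': [-0.1925, -0.8603, 0.5052], 'moment': [0.0156, 0.0001, 0.0031], 'gripper_width': 0.09420324968805599}
side {'fov_y': 43.41859453324379, 'cx': 251.24661857222657, 'cy': 195.49126066842493, 'extrinsics': array([[ 0.98826699, -0.15263418, -0.00558296, -0.5515876 ],
       [-0.12000042, -0.7533204 , -0.64661292,  0.11514894],
       [ 0.09448948,  0.63969616, -0.76279785,  1.3471662 ],
       [ 0.        ,  0.        ,  0.        ,  1.        ]])}
top {'fov_y': 43.71057059294249, 'cx': 266.3820222978256, 'cy': 192.47847331062715, 'extrinsics': array([[-0.02036667, -0.99951773, -0.02344167,  0.02588106],
       [-0.99810901,  0.02168688, -0.05751602,  0.57131513],
       [ 0.05799666,  0.02222594, -0.99806933,  1.50336231],
       [ 0.        ,  0.        ,  0.        ,  1.        ]])}
```

View pics/side0.png

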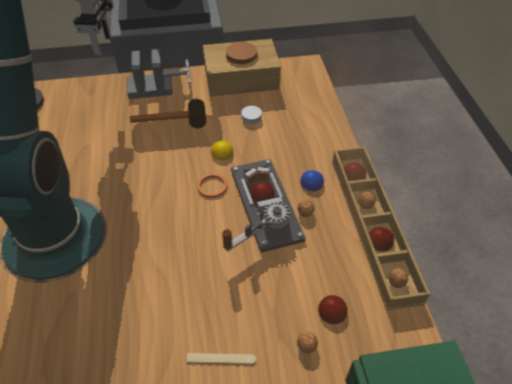

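View pics/top0.png

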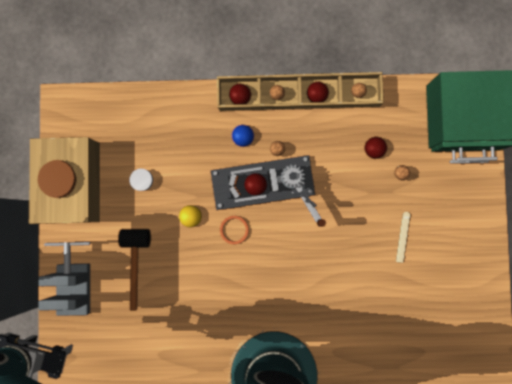

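Run:
```python
import cv2
t=cv2.imread("pics/top0.png"); cv2.imwrite("pics/top0c.png",cv2.resize(t[140:240,200:340],None,fx=5.7,fy=5.7,interpolation=cv2.INTER_CUBIC))
t=cv2.imread("pics/side0.png"); cv2.imwrite("pics/side0c.png",cv2.resize(t[150:260,200:330],None,fx=5.4,fy=5.4,interpolation=cv2.INTER_CUBIC))
```

```text
(no output)
```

View pics/top0c.png

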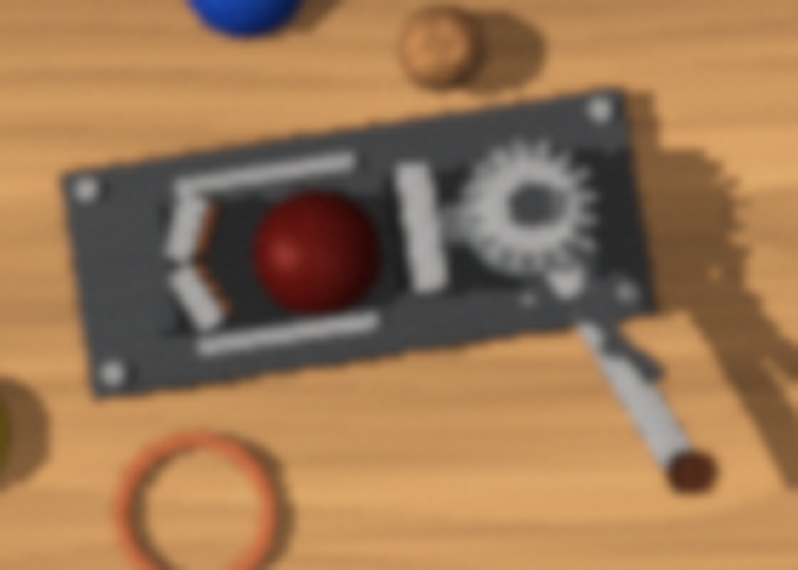

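View pics/side0c.png

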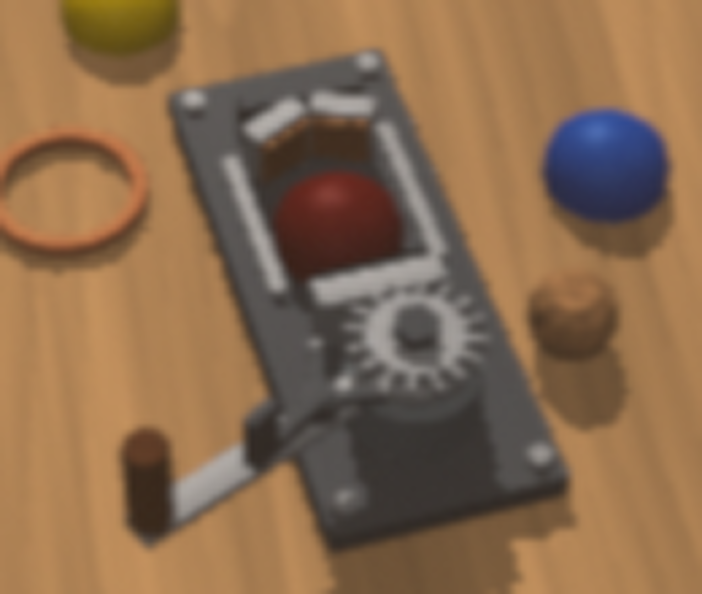

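```bash
cat > h.py <<'E'
import numpy as np, cv2
from cell import sensors, eyes
def cam(n,i=None):
    i=i or eyes.camera_info(n); f=192/np.tan(np.radians(i["fov_y"]/2)); E=np.array(i["extrinsics"]); return f,i["cx"],i["cy"],E
def plane(n,u,v,z,i=None):
    f,cx,cy,E=cam(n,i); a,b=(u-cx)/f,(v-cy)/f
    if n=="wrist":
        r=np.hypot(a,b); k=np.sin(r)/r if r>1e-9 else 1; d=np.array([a*k,b*k,np.cos(r)])
    else: d=np.array([a,b,1.])
    R=E[:3,:3];o=-R.T@E[:3,3];w=R.T@d; return o+w*(z-o[2])/w[2]
def proj(n,p,i=None):
    f,cx,cy,E=cam(n,i); c=E[:3,:3]@np.asarray(p)+E[:3,3]
    if n=="wrist":
        r=np.hypot(c[0],c[1]);th=np.arctan2(r,c[2]);return np.array([cx+f*th*c[0]/r,cy+f*th*c[1]/r])
    return np.array([cx+f*c[0]/c[2],cy+f*c[1]/c[2]])
E
python3 - <<'E'
from h import *
T=lambda x,y:((x+.5)/5.7-.5+200,(y+.5)/5.7-.5+140)
S=lambda x,y:((x+.5)/5.4-.5+200,(y+.5)/5.4-.5+150)
def p(n,q,z): r=plane(n,*q,z); print(n,z,r.round(4)); return r
print("knob top"); a=p("top",T(694,472),.126); p("side",S(146,441),.126)
print("spindle");b=p("top",T(538,207),.085);c=p("side",S(418,328),.08); p("top",T(530,208),.08)
print("knob-spindle",np.linalg.norm((a-b)[:2]))
print("paddle top");p("top",T(645,362),.112);p("side",S(262,415),.112)
print("corners z18")
for q in [(62,175),(618,90),(655,308),(97,397)]: p("top",T(*q),.018)
for q in [(172,95),(380,52),(567,483),(335,545)]: p("side",S(*q),.018)
E
```

```text
knob top
top 0.126 [ 0.4742 -0.1477  0.126 ]
side 0.126 [ 0.4738 -0.149   0.126 ]
spindle
top 0.085 [ 0.6163 -0.0724  0.085 ]
side 0.08 [ 0.6185 -0.0675  0.08  ]
top 0.08 [ 0.6163 -0.0683  0.08  ]
knob-spindle 0.16088580376982298
paddle top
top 0.112 [ 0.5317 -0.1251  0.112 ]
side 0.112 [ 0.5303 -0.1323  0.112 ]
corners z18
top 0.018 [0.6464 0.1908 0.018 ]
top 0.018 [ 0.687 -0.121  0.018]
top 0.018 [ 0.5647 -0.1384  0.018 ]
top 0.018 [0.5218 0.1729 0.018 ]
side 0.018 [0.5226 0.1704 0.018 ]
side 0.018 [0.6463 0.1855 0.018 ]
side 0.018 [ 0.6855 -0.1295  0.018 ]
side 0.018 [ 0.5635 -0.1481  0.018 ]
```

Run:
```python
from h import *
from scipy.spatial.transform import Rotation as R
s=sensors.get_state(); print(R.from_quat(s["tool_rot"]).as_matrix().round(3)); print(eyes.camera_info("wrist"))
i=eyes.camera_info("wrist");E=i["extrinsics"];print(-E[:3,:3].T@E[:3,3])
```

```text
[[ 0.256 -0.    -0.967]
 [ 0.967 -0.001  0.256]
 [-0.001 -1.    -0.   ]]
{'fov_y': 65.70646984690485, 'cx': 253.66658175497312, 'cy': 187.82153902563778, 'extrinsics': array([[ 2.54927805e-01,  9.66960089e-01, -7.58088557e-06,
        -6.24278049e-01],
       [ 9.36570836e-01, -2.46914081e-01,  2.48733807e-01,
        -2.63940661e-02],
       [ 2.40513792e-01, -6.34162635e-02, -9.68571883e-01,
         3.89783663e-01],
       [ 0.00000000e+00,  0.00000000e+00,  0.00000000e+00,
         1.00000000e+00]])}
[0.0901174  0.62185351 0.38409386]
```

>>> jog_arm([
  [0.02,-0.04,0.01],
  [0.04,-0.08,0.02],
  [0.06,-0.12,0.03],
  [0.08,-0.16,0.03],
  [0.1,-0.2,0.03],
], yaw=[-0.12,-0.24,-0.36,-0.48,-0.6], gripper=0.0, grip_force=20)

```text
t: 0.6
eef_pos: [0.2604, 0.4024, 0.2605]
tool_rot: [-0.663, -0.245, 0.245, 0.663]
ft_force: [1.1, 0.5, 0.4]
gripper_width: 0.0573
```

>>> jog_arm([
  [0.02,-0.04,0.0],
  [0.04,-0.08,0.0],
  [0.06,-0.12,0.0],
  [0.08,-0.16,0.0],
  [0.1,-0.2,0.0],
], yaw=[-0.12,-0.24,-0.36,-0.48,-0.6])

```text
t: 1.1
eef_pos: [0.3602, 0.2024, 0.2604]
tool_rot: [-0.706, -0.038, 0.038, 0.706]
ft_force: [0.8, 0.8, 0.1]
gripper_width: 0.0172
```

>>> jog_arm([
  [0.02,-0.04,0.0],
  [0.04,-0.08,0.0],
  [0.06,-0.12,0.0],
  [0.08,-0.16,0.0],
  [0.1,-0.2,0.0],
], yaw=[-0.12,-0.24,-0.36,-0.48,-0.6])

```text
t: 1.6
eef_pos: [0.4603, 0.0024, 0.2605]
tool_rot: [-0.686, 0.172, -0.172, 0.686]
ft_force: [0.5, 0.8, -0.3]
gripper_width: 0.0008
```

>>> jog_arm([
  [0.02,-0.04,0.0],
  [0.04,-0.08,0.0],
  [0.06,-0.12,-0.01],
  [0.08,-0.16,-0.02],
  [0.093,-0.17,-0.03],
], yaw=[-0.12,-0.24,-0.36,-0.48,-0.587])

```text
t: 2.1
eef_pos: [0.5531, -0.1703, 0.2298]
tool_rot: [0.606, -0.365, 0.365, -0.605]
ft_force: [-0.9, 0.3, 0.8]
gripper_width: 0.0003
```

Run:
```python
from h import *
i=eyes.camera_info("wrist"); im=eyes.camera("wrist"); cv2.imwrite("pics/w1.png",cv2.resize(im,None,fx=1.5,fy=1.5))
S=[.617,-.07,.08]
for p in (S,[.474,-.148,.126],[.531,-.127,.112]): print(proj("wrist",p,i)*1.5)
```

```text
[293.32406774 124.96036371]
[292.62520871 377.91339062]
[303.29179584 283.1923471 ]
```

View pics/w1.png

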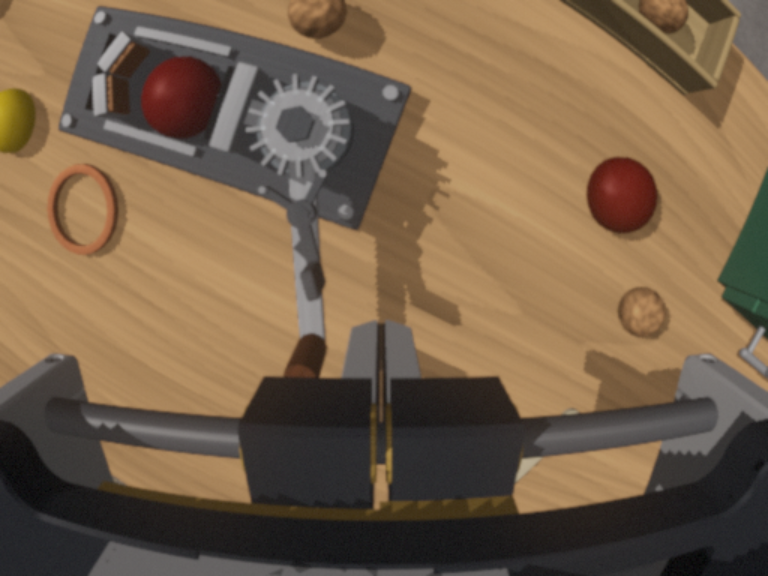

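>>> jog_arm([
  [0,0,-0.04],
  [0,0,-0.08],
  [0,0,-0.115],
  [0,0,-0.115],
], yaw=[0,0,0,0])

```text
t: 2.55
eef_pos: [0.5506, -0.1649, 0.1117]
tool_rot: [0.608, -0.364, 0.36, -0.607]
ft_force: [0.4, -0.3, 1.0]
gripper_width: 0.0005
```

Run:
```python
from h import *
print(sensors.get_state()["ft_force"])
i=eyes.camera_info("wrist"); im=eyes.camera("wrist"); cv2.imwrite("pics/w2.png",cv2.resize(im,None,fx=1.5,fy=1.5))
for p in ([.617,-.07,.08],[.474,-.148,.126],[.531,-.127,.112]): print(proj("wrist",p,i)*1.5)
```

```text
[ 0.4426682  -0.25124026  0.96126711]
[256.50471821  98.02819004]
[257.70294772 499.1610487 ]
[268.71139414 360.20375541]
```

View pics/w2.png

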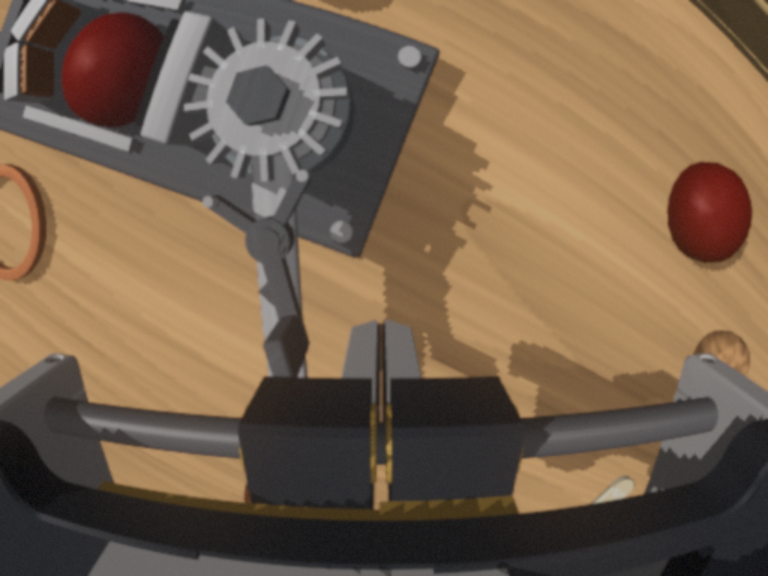

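>>> jog_arm([
  [-0.0024,0.0044,0],
  [-0.0048,0.0088,0],
  [-0.0072,0.0132,0],
  [-0.0086,0.0158,0],
  [-0.0096,0.0175,0],
], yaw=[0,0,0,0,0])

```text
t: 3.1
eef_pos: [0.5434, -0.1478, 0.1159]
tool_rot: [-0.607, 0.362, -0.362, 0.608]
ft_force: [-0.3, 0.7, 0.2]
gripper_width: 0.0007
```

>>> jog_arm([
  [-0.0007,0.0013,0],
  [-0.0014,0.0026,0],
  [-0.0021,0.0039,0],
  [-0.0029,0.0053,0],
  [-0.0036,0.0066,0],
], yaw=[0,0,0,0,0])

```text
t: 3.6
eef_pos: [0.5397, -0.1418, 0.1154]
tool_rot: [0.607, -0.362, 0.362, -0.607]
ft_force: [0.2, -1.0, -0.1]
gripper_width: 0.0002
```

>>> jog_arm([
  [-0.0007,0.0013,0],
  [-0.0014,0.0026,0],
  [-0.0021,0.0039,0],
  [-0.0029,0.0053,0],
  [-0.0036,0.0066,0],
], yaw=[0,0,0,0,0])

```text
t: 4.1
eef_pos: [0.5361, -0.1349, 0.1154]
tool_rot: [-0.607, 0.362, -0.362, 0.607]
ft_force: [-0.1, 0.4, 0.2]
gripper_width: 0.0006
```

Run:
```python
from h import *
s=sensors.get_state();print(s["ft_force"],s["eef_pos"])
i=eyes.camera_info("wrist"); im=eyes.camera("wrist"); cv2.imwrite("pics/w3.png",cv2.resize(im,None,fx=1.5,fy=1.5))
```

```text
[-0.10642105  0.42687529  0.21270535] [ 0.53607432 -0.13493956  0.11540082]
```

View pics/w3.png

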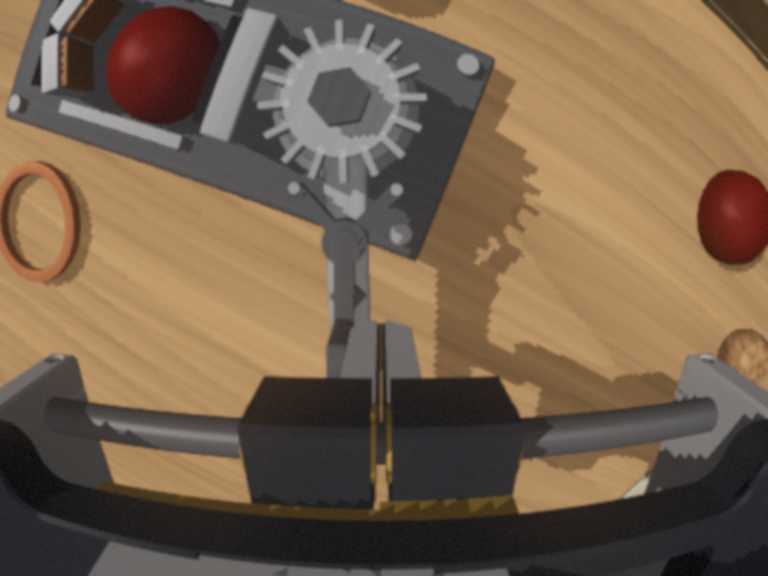

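>>> jog_arm([
  [-0.0007,0.0013,0],
  [-0.0014,0.0026,0],
  [-0.0021,0.0039,0],
  [-0.0029,0.0053,0],
  [-0.0036,0.0066,0],
], yaw=[0,0,0,0,0])

```text
t: 4.65
eef_pos: [0.5326, -0.1285, 0.1155]
tool_rot: [0.607, -0.362, 0.362, -0.607]
ft_force: [1.3, -0.7, -0.2]
gripper_width: 0.0008
```

Run:
```python
from h import *
s=sensors.get_state();print(s["ft_force"],s["eef_pos"])
i=eyes.camera_info("wrist"); im=eyes.camera("wrist"); cv2.imwrite("pics/w4.png",cv2.resize(im,None,fx=1.5,fy=1.5))
```

```text
[ 1.25097    -0.66762158 -0.20690319] [ 0.53257541 -0.12852516  0.11547026]
```

View pics/w4.png

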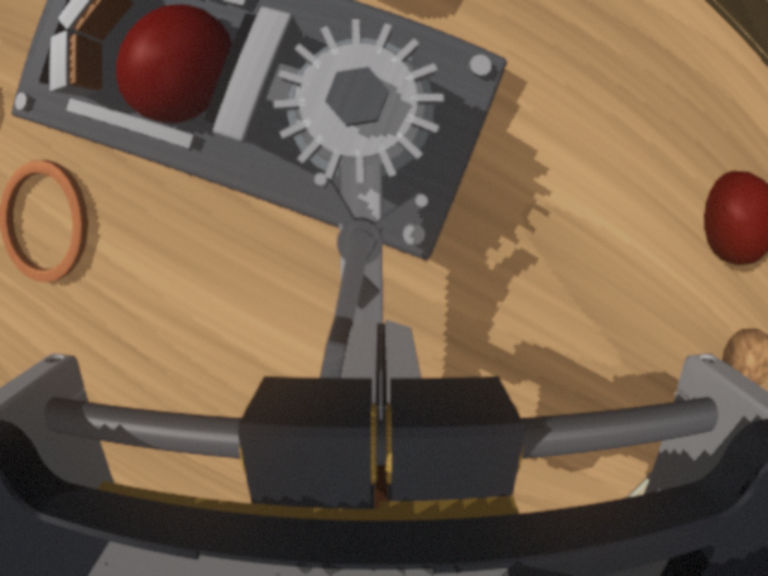

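>>> jog_arm([
  [0.008,-0.015,0],
  [0.012,-0.022,0.03],
  [0.012,-0.022,0.06],
  [-0.01,-0.03,0.08],
  [-0.05,-0.02,0.08],
], yaw=[0,0,0,0,0], gripper=0.06)

```text
t: 5.2
eef_pos: [0.4838, -0.1506, 0.1975]
tool_rot: [-0.607, 0.361, -0.364, 0.607]
ft_force: [-0.3, 1.4, 0.5]
gripper_width: 0.0373
```

Run:
```python
from h import *
s=sensors.get_state();print(s["ft_force"],s["eef_pos"])
i=eyes.camera_info("wrist"); im=eyes.camera("wrist"); cv2.imwrite("pics/w5.png",cv2.resize(im,None,fx=1.5,fy=1.5))
for p in ([.617,-.07,.08],[.474,-.148,.126],[.531,-.127,.112]): print(proj("wrist",p,i)*1.5)
```

```text
[-0.33083375  1.38676735  0.45845503] [ 0.4838206  -0.15059529  0.19751124]
[366.7745977   36.92639447]
[366.37956754 320.2999533 ]
[382.4000639  205.22982911]
```

View pics/w5.png

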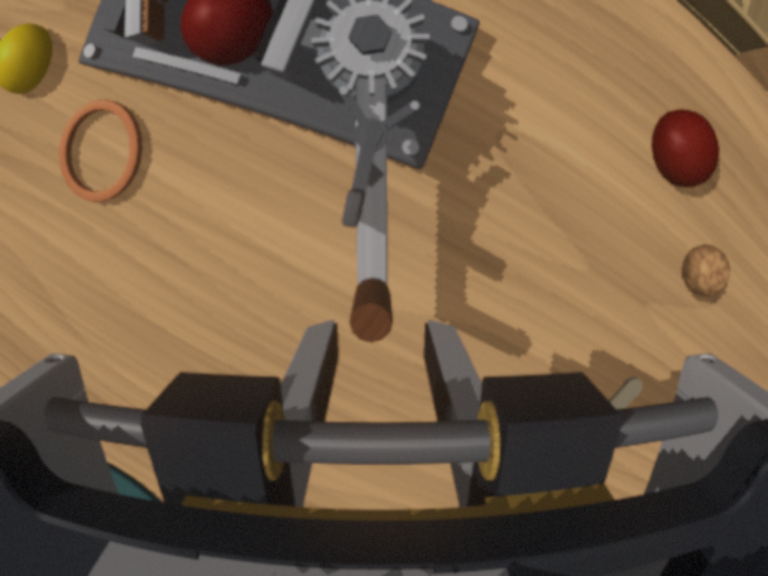

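Run:
```python
from h import *
s=sensors.get_state();print(s["eef_pos"])
i=eyes.camera_info("wrist"); print(plane("wrist",371/1.5,321/1.5,.126,i),plane("wrist",372/1.5,35/1.5,.083,i),plane("wrist",353/1.5,218/1.5,.112,i))
```

```text
[ 0.4763168  -0.14874837  0.19517337]
[ 0.46765894 -0.14786987  0.126     ] [ 0.61007369 -0.07110146  0.083     ] [ 0.50979054 -0.11419879  0.112     ]
```

>>> jog_arm([
  [-0.0085,0,0],
  [-0.0085,0,-0.03],
  [-0.0085,0,-0.06],
  [-0.0085,0,-0.09],
  [-0.0085,0,-0.09],
], yaw=[0,0,0,0,0])

```text
t: 5.75
eef_pos: [0.4727, -0.1483, 0.1028]
tool_rot: [0.608, -0.363, 0.361, -0.607]
ft_force: [-0.7, -0.6, 0.6]
gripper_width: 0.0601
```

>>> jog_arm([
  [0,0,0],
  [0,0,0],
  [0,0,0],
  [0,0,0],
], yaw=[0,0,0,0], gripper=0.0, grip_force=35)

```text
t: 6.15
eef_pos: [0.4746, -0.1485, 0.1063]
tool_rot: [-0.607, 0.362, -0.362, 0.608]
ft_force: [-0.4, -0.4, 0.7]
gripper_width: 0.0311
```

>>> jog_arm([
  [0,0,0],
  [0,0,0],
], yaw=[0,0], grip_force=28)

```text
t: 6.35
eef_pos: [0.4744, -0.1485, 0.1059]
tool_rot: [-0.607, 0.362, -0.362, 0.608]
ft_force: [-0.0, 0.8, 7.7]
gripper_width: 0.0236
```

```bash
cat > arc.py <<'E'
import numpy as np
C=np.array([.6187,-.0693]);r=.1645;psi=.1345
def K(h): a=np.pi+psi-h; return C+r*np.array([np.cos(a),np.sin(a)])
def tang(h): a=np.pi+psi-h; return np.array([np.sin(a),-np.cos(a)])
def rad(h): a=np.pi+psi-h; return np.array([np.cos(a),np.sin(a)])
def hof(p): d=np.asarray(p[:2])-C; return ((np.pi+psi-np.arctan2(d[1],d[0])+np.pi)%(2*np.pi))-np.pi, np.hypot(*d)
def rows(h0,hs,base=None):
    b=K(h0) if base is None else np.asarray(base)
    print([[round(float(x),4) for x in K(h)-b]+[0] for h in hs],[round(float(h0-h),3) for h in hs])
E
python3 - <<'E'
from arc import *; from h import *
s=sensors.get_state();h,r=hof(s["eef_pos"]);print(h,r,s["eef_pos"],s["ft_force"],s["gripper_width"])
for a in (-.365,): rows(-.37,[-.41,-.46,-.51,-.56,-.61])
rows(-.61,[-.63,-.65,-.66])
h=-.66
for k in range(4): rows(h,[h+.07*j for j in range(1,6)]); h+=.35
E
```

```text
-0.36733853530219207 0.16460825151690953 [ 0.47438801 -0.14848286  0.1059205 ] [-0.01689769  0.8190981   7.68209674] 0.023592736112265734
[[0.0033, -0.0057, 0], [0.0077, -0.0126, 0], [0.0125, -0.0193, 0], [0.0176, -0.0258, 0], [0.023, -0.032, 0]] [0.04, 0.09, 0.14, 0.19, 0.24]
[[0.0023, -0.0024, 0], [0.0046, -0.0047, 0], [0.0057, -0.0059, 0]] [0.02, 0.04, 0.05]
[[-0.0079, 0.0083, 0], [-0.0153, 0.0172, 0], [-0.0219, 0.0266, 0], [-0.0279, 0.0364, 0], [-0.0333, 0.0466, 0]] [-0.07, -0.14, -0.21, -0.28, -0.35]
[[-0.0046, 0.0106, 0], [-0.0084, 0.0214, 0], [-0.0115, 0.0325, 0], [-0.0138, 0.0438, 0], [-0.0153, 0.0552, 0]] [-0.07, -0.14, -0.21, -0.28, -0.35]
[[-0.0007, 0.0115, 0], [-0.0006, 0.023, 0], [0.0004, 0.0345, 0], [0.0021, 0.0459, 0], [0.0046, 0.0571, 0]] [-0.07, -0.14, -0.21, -0.28, -0.35]
[[0.0033, 0.011, 0], [0.0074, 0.0218, 0], [0.0122, 0.0323, 0], [0.0177, 0.0424, 0], [0.0239, 0.0521, 0]] [-0.07, -0.14, -0.21, -0.28, -0.35]
```

>>> jog_arm([
  [0.0033,-0.0057,0],
  [0.0077,-0.0126,0],
  [0.0125,-0.0193,0],
  [0.0176,-0.0258,0],
  [0.023,-0.032,0],
], yaw=[0.04,0.09,0.14,0.19,0.24])

```text
t: 6.85
eef_pos: [0.4974, -0.181, 0.1059]
tool_rot: [-0.647, 0.286, -0.286, 0.647]
ft_force: [-2.5, 0.3, 7.0]
gripper_width: 0.023
```

>>> jog_arm([
  [0.0023,-0.0024,0],
  [0.0046,-0.0047,0],
  [0.0057,-0.0059,0],
  [0.0057,-0.0059,0],
], yaw=[0.02,0.04,0.05,0.05])

```text
t: 7.25
eef_pos: [0.503, -0.1869, 0.1059]
tool_rot: [0.653, -0.27, 0.271, -0.653]
ft_force: [-1.1, -0.7, 7.9]
gripper_width: 0.0235
```

>>> jog_arm([
  [-0.0079,0.0083,0],
  [-0.0153,0.0172,0],
  [-0.0219,0.0266,0],
  [-0.0279,0.0364,0],
  [-0.0333,0.0466,0],
], yaw=[-0.07,-0.14,-0.21,-0.28,-0.35])

```text
t: 7.75
eef_pos: [0.4702, -0.1404, 0.1059]
tool_rot: [0.596, -0.38, 0.382, -0.596]
ft_force: [10.0, -6.4, -4.2]
gripper_width: 0.0232
```

>>> jog_arm([
  [-0.0046,0.0106,0],
  [-0.0084,0.0214,0],
  [-0.0115,0.0325,0],
  [-0.0138,0.0438,0],
  [-0.0153,0.0552,0],
], yaw=[-0.07,-0.14,-0.21,-0.28,-0.35])

```text
t: 8.25
eef_pos: [0.4553, -0.0852, 0.106]
tool_rot: [-0.52, 0.478, -0.48, 0.52]
ft_force: [12.5, -8.6, -10.0]
gripper_width: 0.0235
```

Run:
```python
from arc import *; from h import *
s=sensors.get_state();h,r=hof(s["eef_pos"]);F=s["ft_force"][:2];print(h,r,F@tang(h),F@rad(h),s["ft_force"])
im=eyes.camera("top");cv2.imwrite("pics/t2.png",cv2.resize(im[140:240,200:340],None,fx=5.7,fy=5.7,interpolation=cv2.INTER_CUBIC))
```

```text
0.03732921999086791 0.16412852812308532 -9.73989922665667 -11.640141432624162 [12.53017553 -8.56465006 -9.99121221]
```

View pics/t2.png

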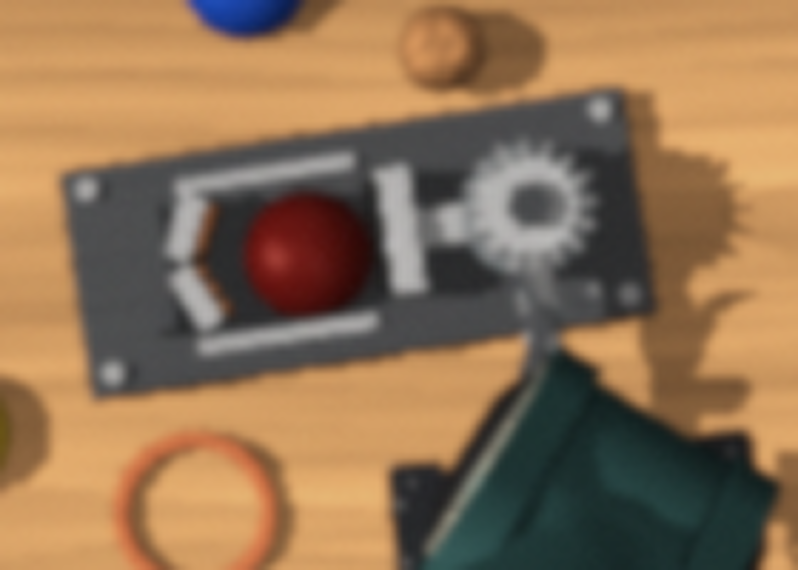

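Run:
```python
from arc import *
import arc
b=K(.04); arc.r=.1625
rows(.04,[.09,.14,.19,.24,.29],b); b=K(.29)
rows(.29,[.33,.37,.41,.45,.49],b); b=K(.49); rows(.49,[.51,.53,.55,.57,.59],b)
```

```text
[[0.0014, 0.0083, 0], [0.0013, 0.0164, 0], [0.0015, 0.0245, 0], [0.0022, 0.0326, 0], [0.0032, 0.0407, 0]] [-0.05, -0.1, -0.15, -0.2, -0.25]
[[0.0011, 0.0064, 0], [0.0025, 0.0127, 0], [0.0042, 0.019, 0], [0.0061, 0.0253, 0], [0.0082, 0.0314, 0]] [-0.04, -0.08, -0.12, -0.16, -0.2]
[[0.0012, 0.003, 0], [0.0024, 0.006, 0], [0.0037, 0.009, 0], [0.005, 0.012, 0], [0.0064, 0.0149, 0]] [-0.02, -0.04, -0.06, -0.08, -0.1]
```

>>> jog_arm([
  [0.0014,0.0083,0],
  [0.0013,0.0164,0],
  [0.0015,0.0245,0],
  [0.0022,0.0326,0],
  [0.0032,0.0407,0],
], yaw=[-0.05,-0.1,-0.15,-0.2,-0.25])

```text
t: 8.8
eef_pos: [0.457, -0.045, 0.1058]
tool_rot: [0.457, -0.54, 0.54, -0.456]
ft_force: [-4.9, -9.5, 11.6]
gripper_width: 0.0233
```

```bash
cat > st.py <<'E'
from arc import *; from h import *; import sys
s=sensors.get_state();h,r=hof(s["eef_pos"]);F=s["ft_force"][:2];print("t",s["t"],"h",round(h,4),"r",round(r,4),"Ft,Fr",(F@tang(h)).round(2),(F@rad(h)).round(2),s["ft_force"].round(1),s["moment"].round(2),"w",round(s["gripper_width"],4))
if len(sys.argv)>1:
    im=eyes.camera("top");cv2.imwrite(f"pics/{sys.argv[1]}.png",cv2.resize(im[140:240,200:340],None,fx=5.7,fy=5.7,interpolation=cv2.INTER_CUBIC))
E
python3 st.py t3
```

```text
t 8.8 h 0.2837 r 0.1635 Ft,Fr -10.15 3.43 [-4.9 -9.5 11.6] [-2.15  1.17  0.1 ] w 0.0233
```

View pics/t3.png

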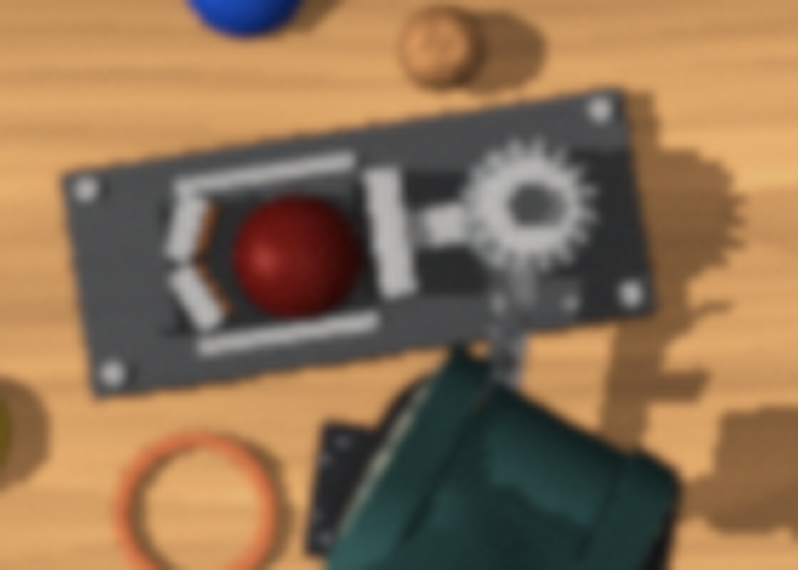

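>>> jog_arm([
  [0.0006,0.0032,0],
  [0.0012,0.0064,0],
  [0.0019,0.0096,0],
  [0.0026,0.0127,0],
  [0.0034,0.0159,0],
], yaw=[-0.02,-0.04,-0.06,-0.08,-0.1])

```text
t: 9.35
eef_pos: [0.4603, -0.0292, 0.1058]
tool_rot: [0.429, -0.562, 0.562, -0.429]
ft_force: [-7.2, -9.4, 14.9]
gripper_width: 0.0236
```

```bash
python3 st.py; python3 -c "
from arc import *
import arc
arc.r=.164
for h in (.39,.49,.59,.65): rows(h,[h+.02*j for j in range(1,6)])"
```

```text
t 9.35 h 0.3827 r 0.1634 Ft,Fr -10.88 4.68 [-7.2 -9.4 14.9] [-1.94  1.64  0.08] w 0.0236
[[0.0009, 0.0032, 0], [0.0018, 0.0063, 0], [0.0028, 0.0094, 0], [0.0038, 0.0125, 0], [0.0049, 0.0156, 0]] [-0.02, -0.04, -0.06, -0.08, -0.1]
[[0.0012, 0.0031, 0], [0.0024, 0.0061, 0], [0.0037, 0.0091, 0], [0.0051, 0.0121, 0], [0.0065, 0.0151, 0]] [-0.02, -0.04, -0.06, -0.08, -0.1]
[[0.0015, 0.0029, 0], [0.003, 0.0058, 0], [0.0046, 0.0087, 0], [0.0062, 0.0115, 0], [0.0079, 0.0143, 0]] [-0.02, -0.04, -0.06, -0.08, -0.1]
[[0.0016, 0.0028, 0], [0.0033, 0.0056, 0], [0.0051, 0.0084, 0], [0.0069, 0.0111, 0], [0.0088, 0.0138, 0]] [-0.02, -0.04, -0.06, -0.08, -0.1]
```

>>> jog_arm([
  [0.0006,0.0033,0],
  [0.0014,0.0064,0],
  [0.0023,0.0095,0],
  [0.0033,0.0126,0],
], yaw=[-0.02,-0.04,-0.06,-0.08])

```text
t: 9.75
eef_pos: [0.4642, -0.0166, 0.1059]
tool_rot: [0.406, -0.578, 0.579, -0.406]
ft_force: [-0.7, -10.1, 7.7]
gripper_width: 0.0238
```

```bash
python3 st.py t4
```

```text
t 9.75 h 0.4629 r 0.1633 Ft,Fr -9.8 -2.6 [ -0.7 -10.1   7.7] [-2.19  0.54  0.11] w 0.0238
```

View pics/t4.png

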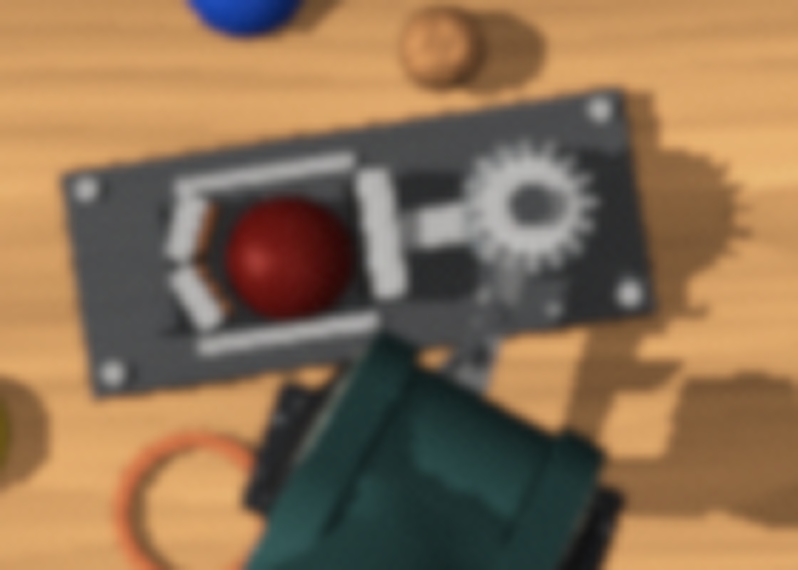

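>>> jog_arm([
  [0.0012,0.0031,0],
  [0.0024,0.0061,0],
  [0.0037,0.0091,0],
  [0.0051,0.0121,0],
], yaw=[-0.02,-0.04,-0.06,-0.08])

```text
t: 10.2
eef_pos: [0.469, -0.0045, 0.1058]
tool_rot: [0.383, -0.594, 0.595, -0.383]
ft_force: [-5.8, -8.4, 12.3]
gripper_width: 0.0235
```

```bash
python3 st.py
```

```text
t 10.2 h 0.5429 r 0.1631 Ft,Fr -10.04 1.94 [-5.8 -8.4 12.3] [-1.95  1.31  0.09] w 0.0235
```

Still sliding (10 N). Continue from commanded 0.55.

>>> jog_arm([
  [0.0013,0.003,0],
  [0.0027,0.0059,0],
  [0.0042,0.0088,0],
  [0.0057,0.0117,0],
], yaw=[-0.02,-0.04,-0.06,-0.08])

```text
t: 10.6
eef_pos: [0.4748, 0.0072, 0.1059]
tool_rot: [0.359, -0.609, 0.61, -0.359]
ft_force: [-4.0, -9.7, 10.9]
gripper_width: 0.0238
```

```bash
python3 st.py t5
```

```text
t 10.6 h 0.623 r 0.163 Ft,Fr -10.43 -1.0 [-4.  -9.7 10.9] [-2.07  1.03  0.09] w 0.0238
```

View pics/t5.png

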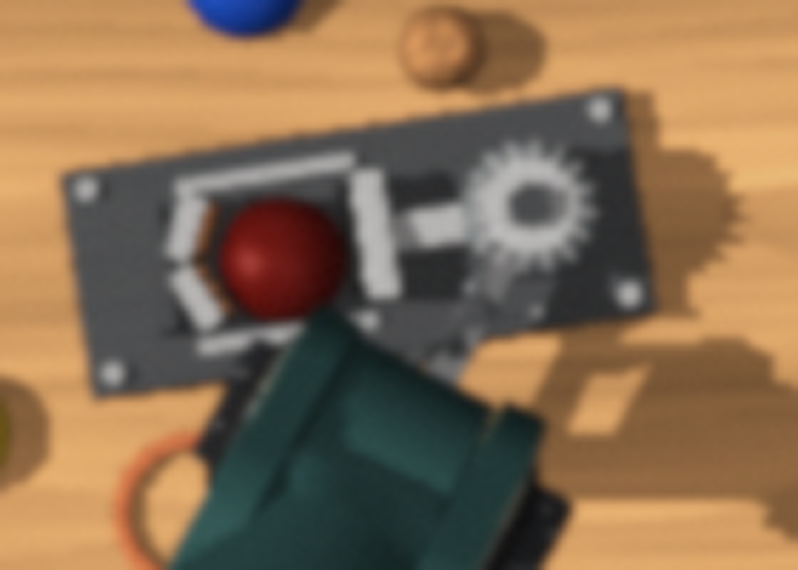

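```bash
python3 -c "
from arc import *
import arc
arc.r=.1637
rows(.63,[.53,.43,.33,.23,.13]);rows(.13,[.03,-.07,-.17,-.27,-.35])"
```

```text
[[-0.0071, -0.0148, 0], [-0.0126, -0.0302, 0], [-0.0166, -0.046, 0], [-0.0189, -0.0622, 0], [-0.0197, -0.0786, 0]] [0.1, 0.2, 0.3, 0.4, 0.5]
[[0.0009, -0.0163, 0], [0.0034, -0.0325, 0], [0.0075, -0.0483, 0], [0.0132, -0.0637, 0], [0.0188, -0.0755, 0]] [0.1, 0.2, 0.3, 0.4, 0.48]
```

>>> jog_arm([
  [-0.0071,-0.0148,0],
  [-0.0126,-0.0302,0],
  [-0.0166,-0.046,0],
  [-0.0189,-0.0622,0],
  [-0.0197,-0.0786,0],
], yaw=[0.1,0.2,0.3,0.4,0.5])

```text
t: 11.15
eef_pos: [0.4549, -0.0708, 0.1059]
tool_rot: [-0.5, 0.5, -0.5, 0.5]
ft_force: [-0.5, -0.1, 8.1]
gripper_width: 0.0236
```

>>> jog_arm([
  [0.0009,-0.0163,0],
  [0.0034,-0.0325,0],
  [0.0075,-0.0483,0],
  [0.0132,-0.0637,0],
  [0.0188,-0.0755,0],
], yaw=[0.1,0.2,0.3,0.4,0.48])

```text
t: 11.65
eef_pos: [0.4737, -0.1471, 0.1059]
tool_rot: [-0.604, 0.367, -0.367, 0.604]
ft_force: [-5.0, -1.3, 12.7]
gripper_width: 0.0236
```

>>> jog_arm([
  [0,0,0],
  [0,0,0],
], yaw=[0,0])

```text
t: 11.85
eef_pos: [0.4736, -0.1466, 0.1059]
tool_rot: [0.603, -0.369, 0.369, -0.603]
ft_force: [-7.6, -4.3, 15.2]
gripper_width: 0.0235
```

```bash
python3 st.py t6; python3 -c "
from arc import *
import arc
arc.r=.1637
h=-.35
while h<.55: print(round(h,2));rows(h,[h+.02*j for j in range(1,6)]); h+=.1"
```

```text
t 11.85 h -0.3548 r 0.1644 Ft,Fr -0.24 8.74 [-7.6 -4.3 15.2] [-0.99  1.72  0.07] w 0.0235
-0.35
[[-0.0015, 0.0029, 0], [-0.0029, 0.0059, 0], [-0.0043, 0.0088, 0], [-0.0056, 0.0118, 0], [-0.0069, 0.0148, 0]] [-0.02, -0.04, -0.06, -0.08, -0.1]
-0.25
[[-0.0012, 0.003, 0], [-0.0023, 0.0061, 0], [-0.0034, 0.0092, 0], [-0.0044, 0.0123, 0], [-0.0054, 0.0155, 0]] [-0.02, -0.04, -0.06, -0.08, -0.1]
-0.15
[[-0.0009, 0.0032, 0], [-0.0017, 0.0063, 0], [-0.0025, 0.0095, 0], [-0.0032, 0.0127, 0], [-0.0038, 0.0159, 0]] [-0.02, -0.04, -0.06, -0.08, -0.1]
-0.05
[[-0.0006, 0.0032, 0], [-0.0011, 0.0065, 0], [-0.0015, 0.0097, 0], [-0.0019, 0.013, 0], [-0.0022, 0.0162, 0]] [-0.02, -0.04, -0.06, -0.08, -0.1]
0.05
[[-0.0002, 0.0033, 0], [-0.0004, 0.0065, 0], [-0.0005, 0.0098, 0], [-0.0006, 0.0131, 0], [-0.0006, 0.0164, 0]] [-0.02, -0.04, -0.06, -0.08, -0.1]
0.15
[[0.0001, 0.0033, 0], [0.0002, 0.0065, 0], [0.0004, 0.0098, 0], [0.0007, 0.0131, 0], [0.0011, 0.0163, 0]] [-0.02, -0.04, -0.06, -0.08, -0.1]
0.25
[[0.0004, 0.0032, 0], [0.0009, 0.0065, 0], [0.0014, 0.0097, 0], [0.002, 0.0129, 0], [0.0027, 0.0161, 0]] [-0.02, -0.04, -0.06, -0.08, -0.1]
0.35
[[0.0007, 0.0032, 0], [0.0015, 0.0064, 0], [0.0024, 0.0095, 0], [0.0033, 0.0127, 0], [0.0043, 0.0158, 0]] [-0.02, -0.04, -0.06, -0.08, -0.1]
0.45
[[0.001, 0.0031, 0], [0.0022, 0.0062, 0], [0.0033, 0.0092, 0], [0.0046, 0.0123, 0], [0.0058, 0.0153, 0]] [-0.02, -0.04, -0.06, -0.08, -0.1]
```

View pics/t6.png

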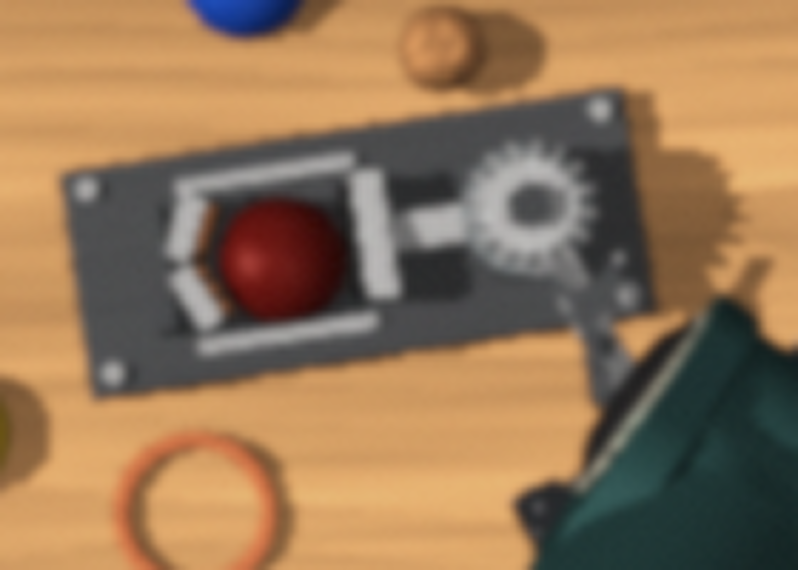

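>>> jog_arm([
  [-0.0024,0.0024,0],
  [-0.0038,0.0054,0],
  [-0.0052,0.0083,0],
  [-0.0065,0.0113,0],
  [-0.0078,0.0143,0],
], yaw=[-0.02,-0.04,-0.06,-0.08,-0.1])

```text
t: 12.4
eef_pos: [0.4664, -0.1311, 0.1059]
tool_rot: [-0.584, 0.398, -0.399, 0.584]
ft_force: [-0.0, -0.4, 7.7]
gripper_width: 0.0234
```

>>> jog_arm([
  [-0.0012,0.003,0],
  [-0.0023,0.0061,0],
  [-0.0034,0.0092,0],
  [-0.0044,0.0123,0],
  [-0.0054,0.0155,0],
], yaw=[-0.02,-0.04,-0.06,-0.08,-0.1])

```text
t: 12.9
eef_pos: [0.4613, -0.1164, 0.1059]
tool_rot: [0.563, -0.427, 0.428, -0.563]
ft_force: [4.7, -9.5, 0.7]
gripper_width: 0.0237
```

```bash
python3 st.py
```

```text
t 12.9 h -0.1564 r 0.1643 Ft,Fr -10.5 -1.78 [ 4.7 -9.5  0.7] [-2.06 -0.7   0.08] w 0.0237
```

>>> jog_arm([
  [-0.0009,0.0032,0],
  [-0.0017,0.0063,0],
  [-0.0025,0.0095,0],
], yaw=[-0.02,-0.04,-0.06])

```text
t: 13.2
eef_pos: [0.4589, -0.1071, 0.1059]
tool_rot: [0.55, -0.443, 0.445, -0.55]
ft_force: [5.2, -9.3, 1.6]
gripper_width: 0.0238
```

```bash
python3 st.py
```

```text
t 13.2 h -0.0977 r 0.1642 Ft,Fr -10.26 -2.91 [ 5.2 -9.3  1.6] [-1.97 -0.72  0.14] w 0.0238
```

>>> jog_arm([
  [-0.0007,0.0032,0],
  [-0.0014,0.0064,0],
  [-0.002,0.0096,0],
], yaw=[-0.02,-0.04,-0.06])

```text
t: 13.5
eef_pos: [0.457, -0.0975, 0.1059]
tool_rot: [-0.537, 0.459, -0.462, 0.537]
ft_force: [5.5, -10.1, -0.5]
gripper_width: 0.0235
```

```bash
python3 st.py t7
```

```text
t 13.5 h -0.0381 r 0.1641 Ft,Fr -10.86 -3.65 [  5.5 -10.1  -0.5] [-1.99 -0.92  0.17] w 0.0235
```

View pics/t7.png

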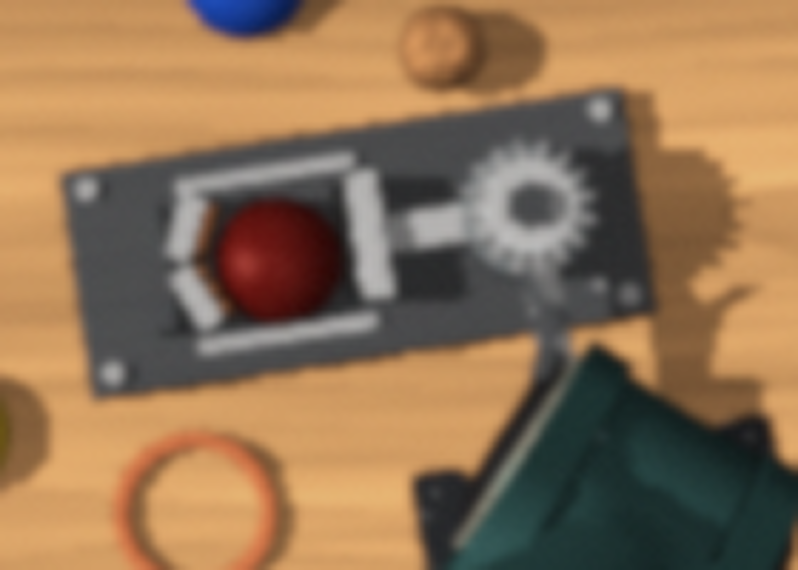

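>>> jog_arm([
  [-0.0005,0.0032,0],
  [-0.0009,0.0065,0],
  [-0.0013,0.0098,0],
], yaw=[-0.02,-0.04,-0.06])

```text
t: 13.85
eef_pos: [0.4557, -0.0879, 0.1059]
tool_rot: [-0.522, 0.475, -0.478, 0.523]
ft_force: [4.7, -11.1, -1.1]
gripper_width: 0.0236
```

```bash
python3 st.py
```

```text
t 13.85 h 0.0206 r 0.1641 Ft,Fr -11.6 -3.42 [  4.7 -11.1  -1.1] [-2.42 -1.01  0.2 ] w 0.0236
```

>>> jog_arm([
  [-0.0002,0.0033,0],
  [-0.0004,0.0065,0],
], yaw=[-0.02,-0.04])

```text
t: 14.05
eef_pos: [0.4552, -0.0816, 0.1059]
tool_rot: [0.513, -0.486, 0.488, -0.513]
ft_force: [4.0, -13.7, 0.9]
gripper_width: 0.0239
```

```bash
python3 st.py
```

```text
t 14.05 h 0.0593 r 0.164 Ft,Fr -13.91 -2.92 [  4.  -13.7   0.9] [-2.84 -0.67  0.21] w 0.0239
```

>>> jog_arm([
  [-0.0001,0.0033,0],
], yaw=[-0.02])

```text
t: 14.15
eef_pos: [0.455, -0.0784, 0.1059]
tool_rot: [0.508, -0.491, 0.493, -0.508]
ft_force: [3.2, -13.7, 1.3]
gripper_width: 0.0237
```

```bash
python3 st.py
```

```text
t 14.15 h 0.0789 r 0.164 Ft,Fr -13.87 -2.42 [  3.2 -13.7   1.3] [-2.9  -0.55  0.23] w 0.0237
```

>>> jog_arm([
  [0,0.0033,0],
], yaw=[-0.02])

```text
t: 14.25
eef_pos: [0.4549, -0.0752, 0.1059]
tool_rot: [0.503, -0.496, 0.498, -0.503]
ft_force: [1.1, -15.8, 1.6]
gripper_width: 0.0237
```

```bash
python3 st.py
```

```text
t 14.25 h 0.0984 r 0.1639 Ft,Fr -15.81 -0.57 [  1.1 -15.8   1.6] [-3.03 -0.26  0.22] w 0.0237
```

>>> jog_arm([
  [0,0,0],
  [0,0,0],
  [0,0,0],
], yaw=[0,0,0])

```text
t: 14.55
eef_pos: [0.4549, -0.0751, 0.1059]
tool_rot: [0.503, -0.496, 0.498, -0.503]
ft_force: [2.5, -12.1, 2.6]
gripper_width: 0.0238
```

```bash
python3 st.py t8
```

```text
t 14.55 h 0.0993 r 0.1639 Ft,Fr -12.17 -2.08 [  2.5 -12.1   2.6] [-2.55 -0.33  0.18] w 0.0238
```

View pics/t8.png

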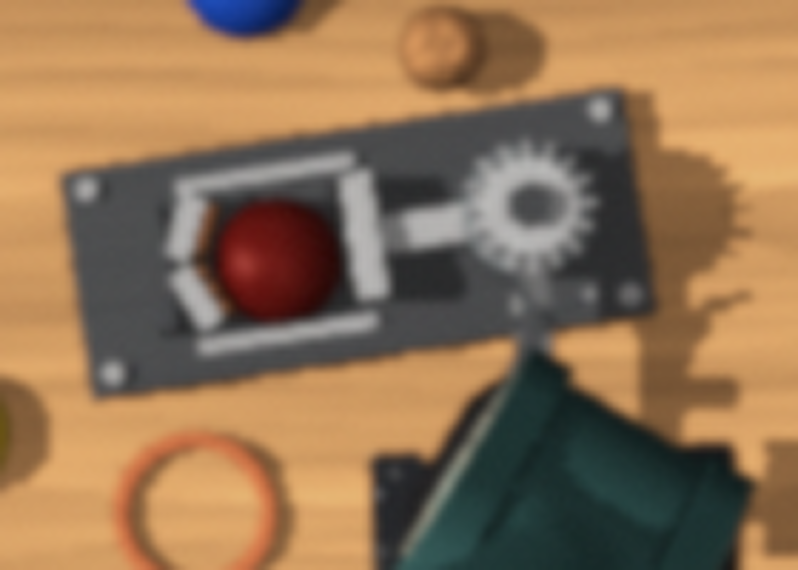

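>>> jog_arm([
  [0,0.0034,0],
  [0,0.0034,0],
  [0,0.0034,0],
  [0,0.0034,0],
], yaw=[-0.02,-0.02,-0.02,-0.02])

```text
t: 15.0
eef_pos: [0.4548, -0.0718, 0.1059]
tool_rot: [0.498, -0.501, 0.503, -0.498]
ft_force: [1.5, -13.2, 3.4]
gripper_width: 0.0239
```

```bash
python3 st.py
```

```text
t 15.0 h 0.1192 r 0.1639 Ft,Fr -13.21 -1.34 [  1.5 -13.2   3.4] [-2.72 -0.18  0.19] w 0.0239
```

>>> jog_arm([
  [0,-0.0015,0],
  [0,-0.003,0],
  [0,-0.003,0],
], yaw=[0,0,0])

```text
t: 15.3
eef_pos: [0.455, -0.0745, 0.1059]
tool_rot: [0.498, -0.501, 0.503, -0.498]
ft_force: [2.5, -10.3, 2.3]
gripper_width: 0.0235
```

>>> jog_arm([
  [0,0,0],
  [0,0,0],
  [0,0,0],
  [0,0,0],
  [0,0,0],
], yaw=[0,0,0,0,0], gripper=0.06)

```text
t: 15.8
eef_pos: [0.4542, -0.0731, 0.1053]
tool_rot: [-0.499, 0.501, -0.501, 0.499]
ft_force: [0.5, 0.3, -0.5]
gripper_width: 0.0588
```

>>> jog_arm([
  [0,0,0.02],
  [0,0,0.05],
  [0,0,0.09],
  [-0.01,0,0.12],
  [-0.02,0,0.14],
], yaw=[0,0,0,0,0])

```text
t: 16.3
eef_pos: [0.4344, -0.0739, 0.2467]
tool_rot: [0.499, -0.501, 0.501, -0.499]
ft_force: [-0.6, 0.3, 1.1]
gripper_width: 0.0601
```

>>> jog_arm([
  [-0.01,-0.03,0.01],
  [-0.02,-0.07,0.02],
  [-0.02,-0.11,0.02],
  [-0.02,-0.15,0.02],
  [-0.02,-0.15,0.02],
], yaw=[0,0,0,0,0])

```text
t: 16.8
eef_pos: [0.4127, -0.2287, 0.2655]
tool_rot: [0.498, -0.503, 0.503, -0.496]
ft_force: [0.4, -0.2, 0.3]
gripper_width: 0.06
```

```bash
python3 st.py t9
python3 - <<'E'
from h import *
cv2.imwrite("pics/w9.png",cv2.resize(eyes.camera("wrist"),None,fx=1.5,fy=1.5)); cv2.imwrite("pics/s9.png",cv2.resize(eyes.camera("side")[150:260,200:330],None,fx=5.4,fy=5.4,interpolation=cv2.INTER_CUBIC))
E
```

```text
t 16.8 h -0.5243 r 0.2605 Ft,Fr -0.43 -0.2 [ 0.4 -0.2  0.3] [-0.09  0.16 -0.02] w 0.06
```

View pics/t9.png

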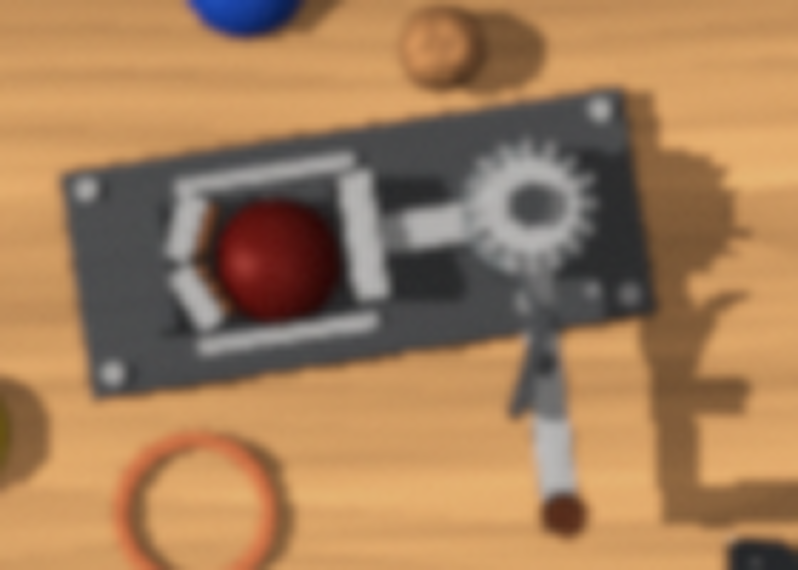

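View pics/w9.png

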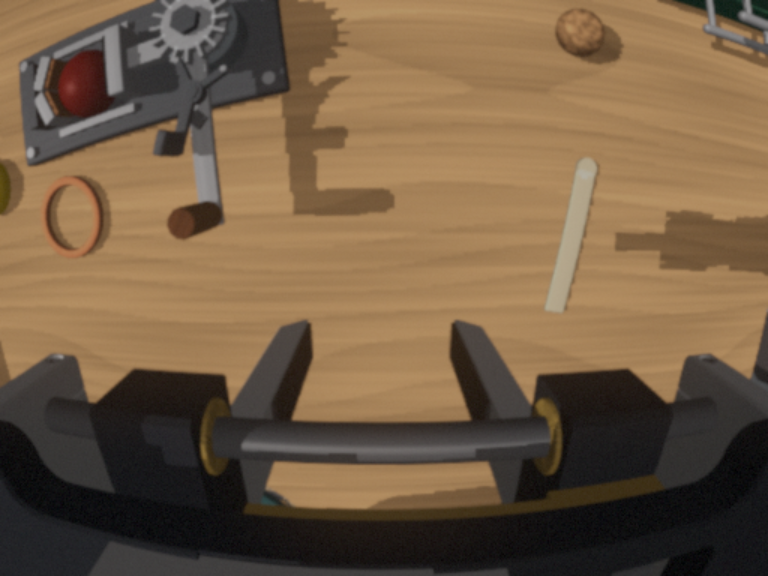

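```bash
python3 -c "
from cell import order; print(order.job_done())"
```

```text
the job is handed in; nothing more can be done
None
```

I flipped the pawl lever to the tightening side, clamped the ball half with two clockwise strokes of the handle, let go, and handed the job in at about 17 s.

- **Pawl:** the wrist and top pictures show the paddle leaning clockwise of the bar, both after the flip and at the end. The sampled wrist force during the push stayed at about 1.5 N or less.
- **Clamping:** the push along the grip's path was about 10 to 11 N while the ball half slid. It then climbed to 15.8 N moving (12.2 N stopped), and to 13.2 N stopped after a last small advance. That is at the low end of the "right" range of 13 to 14.5 N. By that scale I put the jaw at about 35 to 40 N on the ball half, but I could not measure it directly.
- **Last pictures:** the ball half lies flat against the packing in the V block with the jaw up against it. The jaw had not moved back after release. The ring gauge, cork and crease stick in view look undisturbed; I did not check the other bystanders again.
- **Release:** the gripper is open and clear of the fixture, and the wrist force is about zero. On release the grip went back about 10 mm, which does not loosen the jaw.
- **Disagreement:** the radial force on the grip wandered up to about 12 N during the strokes, because my estimate of the arc was about 1 mm off. I corrected for it along the way.

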